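Lock the loose crank of a dough sheeter onto its shaft flat

ROBOT

A 6-joint arm with a two-finger parallel gripper is mounted at the origin on a cart in front of the work surface, level with it; the furniture and walls round the work are solid. World frame = base frame: x ahead of the robot, y to its left, z up, the work surface at z = 0. Lengths are in m, angles in rad, forces in N, time in s.
With the tool pointing down it reaches from about 0.35 to 0.975 m from the base axis. Payload 7.1 kg.
Tool frame: the origin (TCP) lies midway between the tips of the shut fingers; the grasp point (between the pads) lies 19 mm behind it; z points along the fingers, y is the line along which they close (so a half turn about z gives the same grasp; the last joint's range is limited). The gripper opens to 88 mm and grips with 3 to 60 N. Pads are 20 mm wide; open, the fingers measure 115 mm over their backs; the gripper's body (75 mm by 178 mm) begins 61 mm behind the grasp point.
Start: joints at [-1.217, 0.423, 1.63, -0, 1.089, -0.019], TCP at [0.228, -0.582, 0.223] pointing down, gripper open.
Joint ranges: [-3, 3], [-0.9, 2.11], [0.09, 2.58], [-1.31, 4.45], [0.11, 2.69], [-2.54, 2.54]. Speed limits (rad/s): [2.39, 2.39, 3.01, 3.14, 3.14, 3.14].

INTERFACE

Orientations are given as a unit quaternion [w, x, y, z].
In Python, from station import move_pose, movel, movej, command_gripper, wait, inverse_kinematics, read_camera, camera_info, MotionError, job_done, get_time, get_joint_pos, get_qvel, get_effort, get_tcp_pos, get_ee_rot, get_ft_force, get_ft_torque, get_grip_width, get_finger_force gives the robot as it stands. Calls block until the motion is done:
- move_pose(position, orientation): joint-space move of the TCP to a pose.
- movel(position, frame=None, v=0.15, until_force=None): straight line of the TCP; frame=None keeps the orientation; v is the mean speed in m/s. With until_force (N) it stops when the force on the tool has changed by that much, and returns True; else False.
- movej(angles): joint-space move.
- command_gripper(opening): opening from 0.0 (shut) to 1.0 (fully open); the grip force is fixed at half the most; returns when the fingers have stopped.
- wait(seconds).
- inverse_kinematics(position, orientation): joint angles nearest the present ones, or None.
- read_camera(name): name is "side" or "top"; returns the picture (420x560x3 uint8, red, green, blue); there is no depth.
- camera_info(name): a dict with "intrinsics" (3x3 intrinsics, pixels), "T" (4x4, takes a point from camera to world coordinates). Camera axes: x right, y up, looking along -z (the intrinsics and any distortion apply to the point x, -y, -z); pixel columns grow to the right and rows downward; lengths in m; the calibration is good to about 2 mm. A picture is of the moment at which its call begins. camera_info takes no time and is no camera call.
A pose or a line that the arm cannot do raises MotionError and nothing moves.
- job_done(): hands the job in; it is judged then, once.
Readings, each from a call of its own:
- get_time(): time.
- get_joint_pos(): joint angles.
- get_qvel(): joint speeds.
- get_effort(): joint torques, N m.
- get_tcp_pos(): TCP position.
- get_ee_rot(): TCP orientation.
- get_ft_force(): force on the tool from outside, world axes, zero at the start.
- get_ft_torque(): the same for the moment, N m.
- get_grip_width(): opening from 0.0 (shut) to 1.0 (fully open).
- get_finger_force(): force on a finger pad.
Only numpy, scipy, OpenCV 4.12 (cv2) and the standard library are available. Lean on these libraries where they do the work, as an engineer would, in place of code of your own. Each camera call takes 0.05 s, during which the arm holds its last target. There are 200 camera calls.

TASK

The crank of the small white dough sheeter is loose on its shaft: first take away the grey tape measure that stands in the crank's way and stand it upright in the empty compartment of the blue tray. Then turn the crank until its thumbscrew (brass with a black wing) faces the flat of the shaft, which lies in line with the red mark on the dark flange, and screw the thumbscrew clockwise until it is hard down on the flat. Last, swing the crank about a quarter turn, up to the left, to see that the roller now turns with it, let go, and leave the bottle and the kitchen timer standing where they are.

Things in the scene. Friction and masses are not known exactly. Their poses are not given: they have to be found in the camera images.
- sheeter: Hand-cranked dough sheeter, white side plates, steel rollers, fixed: base 164 (x) x 190 (y) mm, plates 170 mm high, chutes reach 113 mm to each side, 145 mm up. Origin: centre of its underside. x points away from the crank end; the crank side looks along -x to the robot (turned up to 0.3 rad), y to the left, z up. The shaft runs along x, 145 mm up.
- shaft_end (a point): Centre of the near end face of the shaft (40 mm thick, one flat 4.5 mm deep), on its axis, fixed, at (-125, 0, 145) mm of the sheeter, whose axes it has. Behind it along the sheeter's x: crank hub (54 mm thick) from -115 to -91 mm, dark flange (74 mm) -88 to -81, side plate from -75 mm.
- crank (a joint): Crank angle about the shaft, rad. 0: handle straight down, thumbscrew (across the hub) straight up; positive carries the handle from the bottom to the left (+y of the sheeter) and up, the thumbscrew to the right. Starts at 1.15 to 2.3, handle at left. Free on the shaft while the screw is loose; stays where left (0.2 N m, about 3 N at the handle). The screw faces the flat when crank = roller.
- roller (a joint): Angle of the driven roller with its shaft, flange and flat, rad, about the same axis, in the same sense: 0 means the flat (and the red mark) faces straight up, positive means it leans to the right (-y of the sheeter). It starts between -0.4 and 0.25. Friction 0.06 N m.
- thumbscrew (a joint): Turn of the set screw, rad, growing clockwise seen from outside, looking along it to the shaft; starts at 0 to 0.3, needs 0.05 N m, moves inwards 1.75 mm per rad. Over the round of the shaft it binds from 0.4 on and springs back below 2 if forced; facing the flat (within 0.1 rad) it meets it at 2.9 and locks the crank to the shaft. Turn it to about 3.1, so that it presses.
- handle_mid (a point): Middle of the crank's brown wooden grip (90 mm long, 24 to 28 mm thick, spins freely on its pin, lies along the sheeter's x, can be held from above all the way round). 110 mm from the shaft axis: in the sheeter's frame at (-181, 110 sin c, 145 - 110 cos c) mm for crank angle c. Axes: the sheeter's, turned by c about x.
- screw_boss (a point): Point of the crank on the thumbscrew's side, 32 mm from the shaft axis, in the plane of the flange; it comes to lie on flat_mark when the screw faces the flat. Axes: the crank's; its z points outwards along the screw.
- flat_mark (a point): The red mark on the flange, 32 mm from the shaft axis, in the middle of the flat's direction; turns with the roller. z points outwards from the flat.
- wing (a point): Middle of the thumbscrew's black wing: a bar 52 mm long, 11 mm thick and 18 mm high along the screw. It lies 62 mm from the shaft axis (57 mm once tight), at x = -103 mm of the sheeter. Axes of the wing: z outwards along the screw, y along the bar, x across its 11 mm; it turns with the screw.
- tape: Grey tape measure, loose, 0.15 to 0.3 kg, standing upright under the crank's circle where the handle must come down: 36 mm thick along its x, 72 mm long along its y (from -31 to +41 mm), 65 mm high. Origin: underside, middle of the thickness. Starts with its thickness roughly along the sheeter's x, about 210 mm in front of the sheeter's origin.
- tool_tray: Blue open tray, fixed, 230 (x) x 190 (y) x 30 mm high, walls and floor 3 mm, parted in the middle of its x by a wall into two compartments; the far one holds a spanner, the near one is empty. Origin: centre of its underside.
- near_tray (a point): Centre of the floor of the empty near compartment, 3 mm above the table; the compartment is 110 mm along the tray's x and 184 mm along its y. Axes: the tray's.
- bottle: Clear plastic bottle with a green cap, loose, 80 mm thick, 266 mm high, standing close to the sheeter's right side. Origin: centre of its underside.
- timer: White and dark grey wind-up kitchen timer, loose, 69 mm across, 58 mm high, standing between the crank and the tray. Origin: centre of its underside.

How it is judged:
On the way, in this order (a step that is already met when the one before it is completed fails the run):
1. the tape measure stands upright in the empty compartment of the blue tray (x of tape in the frame of near_tray between -0.045 and 0.045 m and y of tape in the frame of near_tray between -0.08 and 0.08 m and z of tape in the frame of near_tray below 0.006 m and angle between tape's own z axis and vertical below 0.2 rad), for 0.2 s.
2. the thumbscrew faces the flat and is hard down on it (value of joint thumbscrew above 2.6 rad and distance between screw_boss and flat_mark below 0.006 m), for 0.2 s.
3. the crank has turned the roller on by about 0.9 rad or more (distance of flat_mark from where it was at the start of the episode above 0.028 m), for 0.2 s.
At the end, for the whole second after the job is handed in: tape measure upright (0.2 rad) and at rest on the floor of the tray's near compartment; thumbscrew at 2.6 rad or more, within 6 mm (0.2 rad) of the flat's mark; the mark at least 28 mm (0.9 rad) from its start; crank at rest; bottle and timer upright (all of step 1 and all of step 2 and distance of flat_mark from where it was at the start of the episode above 0.028 m and linear speed of tape below 0.02 m/s and velocity of joint crank between -0.1 and 0.1 rad/s and angle between each of bottle, timer's own z axis and vertical below 0.2 rad); the robot touches nothing.
It fails at once if the bottle is pushed 30 mm or tipped (distance of bottle from where it was at the start of the episode above 0.03 m or angle between bottle's own z axis and vertical above 0.35 rad).
It fails at once if the timer is pushed 30 mm (distance of timer from where it was at the start of the episode above 0.03 m).
It also fails if it takes over 72 s, if anything falls off the work surface, if the arm or the gripper's body presses on something with over 40 N, if the wrist force passes 120 N, or if a joint passes its speed limit or range.

## Working session

There is one attempt and no reset: what is moved stays moved. The work goes in short steps, each a Python script; the robot and the scene stay as the last script left them, time stands still between calls to the robot, and variables do not carry over. Pictures are saved under pics/ and viewed, at most 10 in all, crops included, and the job is handed in when it is done.

```bash
ls; mkdir -p pics
python3 - <<'E'
from station import *
import cv2,numpy as np
np.set_printoptions(precision=4,suppress=True)
for n in("side","top"):
    im=read_camera(n); cv2.imwrite(f"pics/{n}0.png",cv2.resize(im[:,:,::-1],(800,600),interpolation=cv2.INTER_CUBIC))
    c=camera_info(n); print(n,c)
print(get_time(),get_ee_rot())
E
```

```text
pics
side {'intrinsics': array([[523.7342,   0.    , 282.6612],
       [  0.    , 523.7342, 211.1835],
       [  0.    ,   0.    ,   1.    ]]), 'T': array([[-0.9849,  0.1444, -0.0956,  0.45  ],
       [-0.1731, -0.8024,  0.5711,  0.5686],
       [ 0.0057,  0.579 ,  0.8153,  1.1085],
       [ 0.    ,  0.    ,  0.    ,  1.    ]])}
top {'intrinsics': array([[508.076 ,   0.    , 281.3512],
       [  0.    , 508.076 , 220.3288],
       [  0.    ,   0.    ,   1.    ]]), 'T': array([[ 0.0206,  0.9908, -0.134 ,  0.3901],
       [-0.9994,  0.024 ,  0.0236, -0.0882],
       [ 0.0266,  0.1335,  0.9907,  1.3114],
       [ 0.    ,  0.    ,  0.    ,  1.    ]])}
0.1 [-0.0007  0.9827  0.1853 -0.0001]
```

View pics/side0.png

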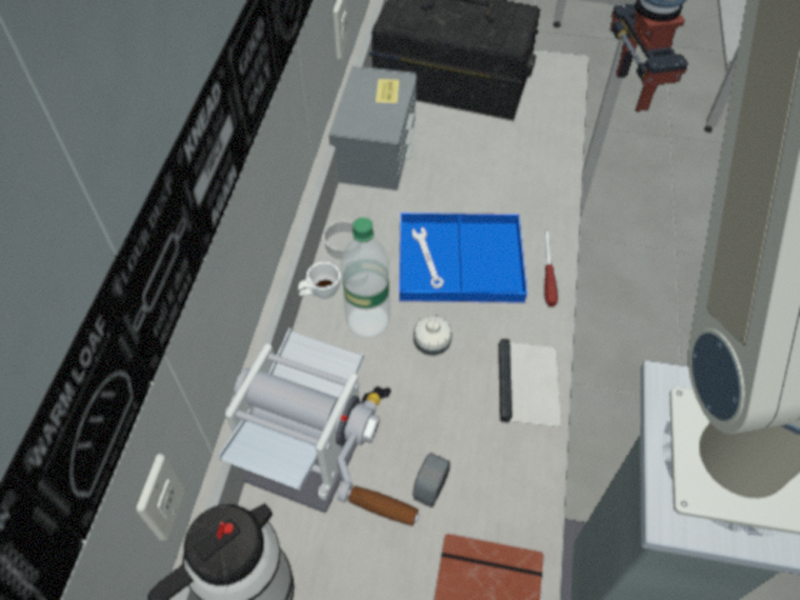

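View pics/top0.png

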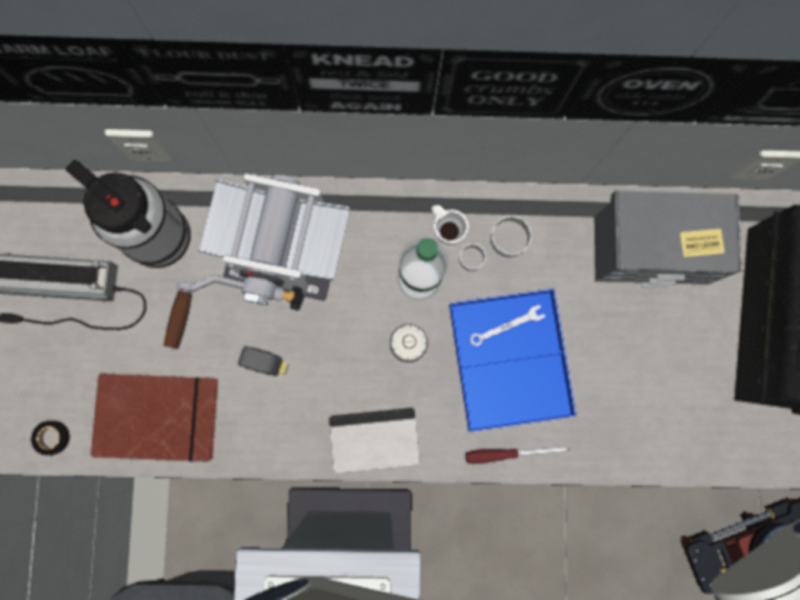

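Side view: hub (360,425), wing (378,395), handle (380,505), tape (432,478), timer (433,335), near compartment (490,255). Top view: hub (258,288), wing (295,295), handle (178,320), tape (262,360), tray divider (462,367)-(562,353). The handle is at left and slightly below the shaft, so the crank is at about 1.3. I'll zoom in for measuring.

```bash
cat > h.py <<'E'
from station import *
import cv2,numpy as np
from scipy.spatial.transform import Rotation as R
from scipy.optimize import least_squares
np.set_printoptions(precision=4,suppress=True)
C={n:camera_info(n) for n in("side","top")}
def proj(n,P):
    K,T=C[n]["intrinsics"],C[n]["T"]; p=(np.atleast_2d(P)-T[:3,3])@T[:3,:3]
    q=np.c_[p[:,0],-p[:,1],-p[:,2]]@K.T; return q[:,:2]/q[:,2:]
def ray(n,uv,z):
    K,T=C[n]["intrinsics"],C[n]["T"]; d=np.linalg.solve(K,[uv[0],uv[1],1])
    d=T[:3,:3]@[d[0],-d[1],-d[2]]; o=T[:3,3]; return o+d*(z-o[2])/d[2]
def crop(n,x0,y0,s,w,h,name,im=None):
    im=read_camera(n) if im is None else im
    c=im[y0:y0+h,x0:x0+w,::-1]
    cv2.imwrite(f"pics/{name}.png",cv2.resize(c,None,fx=s,fy=s,interpolation=cv2.INTER_CUBIC))
E
python3 - <<'E'
from h import *
crop("side",145,220,4,190,150,"s1"); crop("top",100,110,4,190,150,"t1")
s=.7
f=lambda n,u,v,z:print(n,u,v,z,ray(n,(u*s,v*s),z))
f("top",262,360,.065);f("side",432,470,.065)
f("top",409,342,.058);f("side",433,322,.058)
for p in((450,304),(552,290),(575,413),(468,430)):f("top",*p,.03)
for p in((401,213),(519,213),(526,297),(400,297)):f("side",*p,.03)
f("top",428,250,.266);f("side",363,226,.266)
f("top",258,288,.145);f("side",368,428,.145)
f("top",295,295,.16);f("side",378,395,.16)
E
```

```text
top 262 360 0.065 [0.4749 0.1199 0.065 ]
side 432 470 0.065 [0.4787 0.1303 0.065 ]
top 409 342 0.058 [ 0.5123 -0.1312  0.058 ]
side 433 322 0.058 [ 0.5174 -0.1344  0.058 ]
top 450 304 0.03 [ 0.585  -0.2042  0.03  ]
top 552 290 0.03 [ 0.615  -0.3879  0.03  ]
top 575 413 0.03 [ 0.3963 -0.4271  0.03  ]
top 468 430 0.03 [ 0.3629 -0.2384  0.03  ]
side 401 213 0.03 [ 0.6182 -0.3926  0.03  ]
side 519 213 0.03 [ 0.3938 -0.4333  0.03  ]
side 526 297 0.03 [ 0.3644 -0.2353  0.03  ]
side 400 297 0.03 [ 0.5849 -0.1956  0.03  ]
top 428 250 0.266 [ 0.6287 -0.1494  0.266 ]
side 363 226 0.266 [ 0.6325 -0.1467  0.266 ]
top 258 288 0.145 [0.586  0.1184 0.145 ]
side 368 428 0.145 [0.5749 0.1179 0.145 ]
top 295 295 0.16 [0.5736 0.0563 0.16  ]
side 378 395 0.16 [0.5692 0.0718 0.16  ]
```

View pics/s1.png

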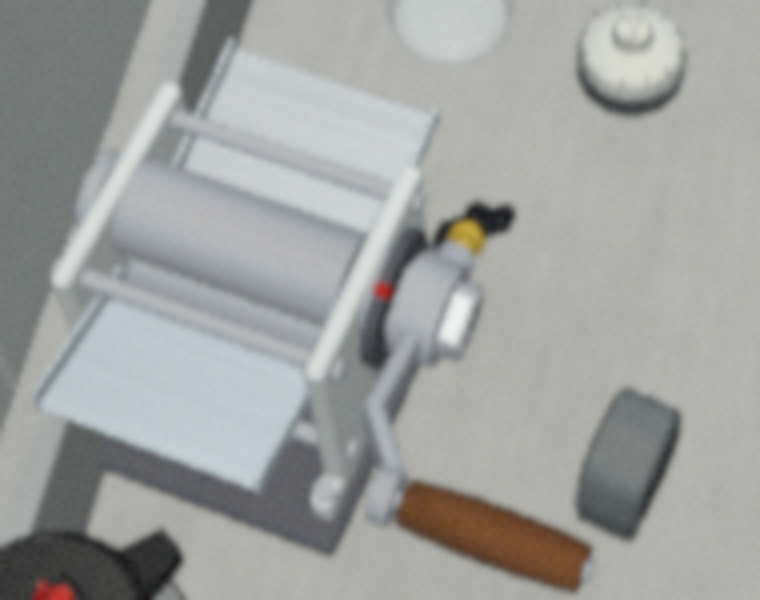

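View pics/t1.png

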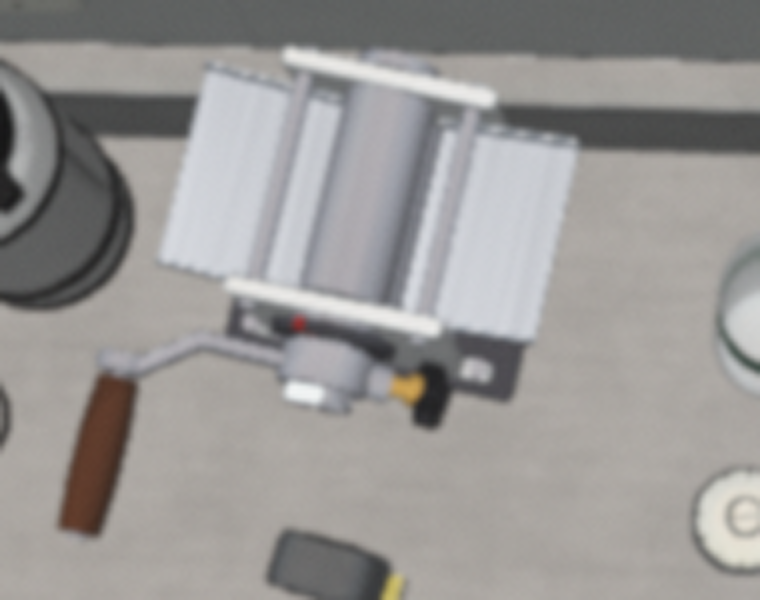

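The side crop shows the red mark at (384,291), shaft end (460,317), grip middle (492,535), wing (490,217) and tape top (640,425). The top crop shows the mark at (302,323), grip middle (98,455), wing (430,395) and tape (330,565). Next is a joint fit of sheeter pose, crank and roller.

```bash
cat > fit.py <<'E'
from h import *
def sh2w(q,P):
    c,s=np.cos(q[2]),np.sin(q[2]); P=np.asarray(P,float)
    return np.array([q[0]+c*P[0]-s*P[1],q[1]+s*P[0]+c*P[1],P[2]])
def pol(x,r,a):  # direction at angle a: 0 up, positive to the right (-y)
    return [x,-r*np.sin(a),.145+r*np.cos(a)]
def model(p):
    q=p[:3];c,r,L,M=p[3:7]
    return dict(h=sh2w(q,pol(-.181,-.110,c)),ho=sh2w(q,pol(-.226,-.110,c)),hi=sh2w(q,pol(-.136,-.110,c)),
     w=sh2w(q,pol(-.103,.062,c)),m=sh2w(q,pol(-.0845,.032,r)),s=sh2w(q,[-.125,0,.145]),
     lf=sh2w(q,[L,.113,.145]),ln=sh2w(q,[-L,.113,.145]),rf=sh2w(q,[L,-.113,.145]),rn=sh2w(q,[-L,-.113,.145]))
T=lambda u,v:(100+u/4,110+v/4)
S=lambda u,v:(145+u/4,220+v/4)
obs=[("top","h",T(98,455)),("side","h",S(492,535)),("top","ho",T(80,530)),("side","ho",S(582,568)),("top","hi",T(118,378)),("side","hi",S(402,502)),
("top","w",T(430,393)),("side","w",S(488,218)),("top","m",T(301,324)),("side","m",S(384,291)),
("top","s",T(303,390)),("side","s",S(462,318)),
("top","lf",T(207,66)),("top","ln",T(160,264)),("top","rf",T(578,140)),("top","rn",T(530,340)),
("side","rf",S(232,42)),("side","rn",S(437,112)),("side","lf",S(40,402)),("side","ln",S(260,488))]
if __name__=="__main__":
    def res(p):
        m=model(p); return np.concatenate([proj(n,m[k])[0]-o for n,k,o in obs])
    f=least_squares(res,[.69,.12,-.15,1.4,-.3,.07,0],loss="soft_l1")
    print(f.x)
    for (n,k,o),e in zip(obs,res(f.x).reshape(-1,2)): print(n,k,e)
    np.save("fit.npy",f.x); print(model(f.x))
E
python3 fit.py
```

```text
[ 0.6868  0.0972 -0.1875  1.8408 -0.3685  0.061   0.    ]
top h [ 0.3446 -0.4409]
side h [0.9257 0.3256]
top ho [-0.1762  0.4061]
side ho [1.485  0.6572]
top hi [ 0.3116 -0.5779]
side hi [0.7959 0.1538]
top w [0.0346 0.0441]
side w [-3.2232  2.9005]
top m [ 0.9334 -0.3724]
side m [-0.0431  0.5353]
top s [3.5032 3.482 ]
side s [2.1441 2.1394]
top lf [-0.8718 -1.6083]
top ln [-1.7678 -1.704 ]
top rf [-0.0047 -0.2011]
top rn [ 0.6584 -0.5003]
side rf [ 0.3979 -0.4274]
side rn [ 0.4465 -0.997 ]
side lf [-1.7771 -0.5201]
side ln [-0.4256 -0.8305]
{'h': array([0.5287, 0.2351, 0.1743]), 'ho': array([0.4845, 0.2435, 0.1743]), 'hi': array([0.5729, 0.2267, 0.1743]), 'w': array([0.5745, 0.0577, 0.1285]), 'm': array([0.6059, 0.1243, 0.1749]), 's': array([0.564 , 0.1205, 0.145 ]), 'lf': array([0.7678, 0.1968, 0.145 ]), 'ln': array([0.648 , 0.2196, 0.145 ]), 'rf': array([ 0.7256, -0.0252,  0.145 ]), 'rn': array([ 0.6058, -0.0025,  0.145 ])}
```

```bash
sed -i '/("top","s"/d; s/S(488,218)/S(478,223)/' fit.py; python3 fit.py | grep -v "^top\|^side"
cat >> h.py <<'E'
def down(a,tilt=None):
    y=np.array([np.cos(a),np.sin(a),0]);z=np.array([0,0,-1.]);return quat(y,z)
def quat(y,z):
    m=np.c_[np.cross(y,z),y,z]; return R.from_matrix(m).as_quat(scalar_first=True)
E
python3 - <<'E'
from h import *
from scipy.optimize import minimize
ims={n:read_camera(n) for n in C}; M={}
win={"top":(155,230,240,280),"side":(280,310,330,365)}
for n,(a,b,c,d) in win.items():
    im=ims[n].astype(int); m=np.zeros(im.shape[:2],bool); sub=im[b:d,a:c]
    m[b:d,a:c]=(sub.max(2)<135)&(sub.max(2)-sub.min(2)<40); 
    k,l,st,_=cv2.connectedComponentsWithStats(m.astype(np.uint8)); i=1+st[1:,4].argmax(); M[n]=l==i; print(n,st[i])
box=np.array([[x,y,z] for x in(-.018,.018) for y in(-.031,.031) for z in(0,.065)])
def cost(p):
    c,s=np.cos(p[2]),np.sin(p[2]); t=0
    P=box@np.array([[c,s,0],[-s,c,0],[0,0,1]])+[p[0],p[1],0]
    for n in M:
        h=cv2.convexHull((proj(n,P)*16*4).astype(np.int32)); im=np.zeros((1680,2240),np.uint8)
        cv2.fillConvexPoly(im,h,1,shift=4); f=cv2.resize(im.astype(np.float32),(560,420),interpolation=cv2.INTER_AREA)
        t+=np.abs(f-M[n]).sum()/M[n].sum()
    return t
r=[minimize(cost,[.477,.125,a],method="Nelder-Mead",options=dict(initial_simplex=[[.477,.125,a],[.485,.125,a],[.477,.135,a],[.477,.125,a+.15]])) for a in(-.3,-.1,.1)]
for q in r: print(q.x,q.fun)
best=min(r,key=lambda q:q.fun); np.save("tape.npy",best.x)
f=np.load("fit.npy"); c,s=np.cos(f[2]),np.sin(f[2]); d=best.x[:2]-f[:2]; print("in sheeter",c*d[0]+s*d[1],-s*d[0]+c*d[1])
E
```

```text
[ 0.6865  0.0972 -0.1873  1.8423 -0.3718  0.0609  0.    ]
{'h': array([0.5284, 0.235 , 0.1745]), 'ho': array([0.4842, 0.2434, 0.1745]), 'hi': array([0.5726, 0.2266, 0.1745]), 'w': array([0.5742, 0.0577, 0.1284]), 'm': array([0.6056, 0.1243, 0.1748]), 's': array([0.5637, 0.1205, 0.145 ]), 'lf': array([0.7674, 0.1969, 0.145 ]), 'ln': array([0.6477, 0.2196, 0.145 ]), 'rf': array([ 0.7253, -0.0252,  0.145 ]), 'rn': array([ 0.6056, -0.0025,  0.145 ])}
top [166 242  32  22 462]
side [289 317  26  38 660]
[ 0.4762  0.1291 -0.2452] 0.30258387445887447
[ 0.4766  0.1291 -0.2451] 0.3029761904761905
[ 0.4765  0.129  -0.2415] 0.3033414502164502
in sheeter -0.2125339718889785 -0.007847653385645505
```

```bash
cat > s1.py <<'E'
from h import *
t=np.load("tape.npy"); a=t[2]; u=np.array([np.cos(a),np.sin(a)])
g=t[:2]-.018*u; o=down(a)
ty=.172; nt=np.array([.434,-.324])
# choose same-side orientation for tray
ot=down(ty)
move_pose([.40,-.30,.33],o)
move_pose([*g,.30],o)
movel([*g,.10],v=.3)
print("touch",movel([*g,.012],v=.12,until_force=12),get_tcp_pos())
command_gripper(0.0); w=get_grip_width(); print("w",w*88,get_finger_force(),get_time())
p=get_tcp_pos(); q=g-.03*u
movel([*q,p[2]+.006],v=.12)
movel([*q,.25],v=.3)
print("w",get_grip_width()*88)
move_pose([.42,-.12,.30],o)
move_pose([*nt,.25],ot)
movel([*nt,.06],v=.3)
print("down",movel([*nt,.008],v=.05,until_force=5),get_tcp_pos(),get_time())
command_gripper(0.62)
movel([*nt,.25],v=.3)
print(get_time(),get_joint_pos())
crop("top",270,180,4,150,140,"t2")
E
python3 s1.py
```

```text
touch False [0.4593 0.1336 0.0126]
w 36.149267783016214 30.00034511089325 5.7667
w 35.76667359632351
down True [ 0.4335 -0.3237  0.0145] 10.6
12.0417 [-0.6633  0.2706  1.7903 -0.      1.0851 -0.8352]
```

View pics/t2.png

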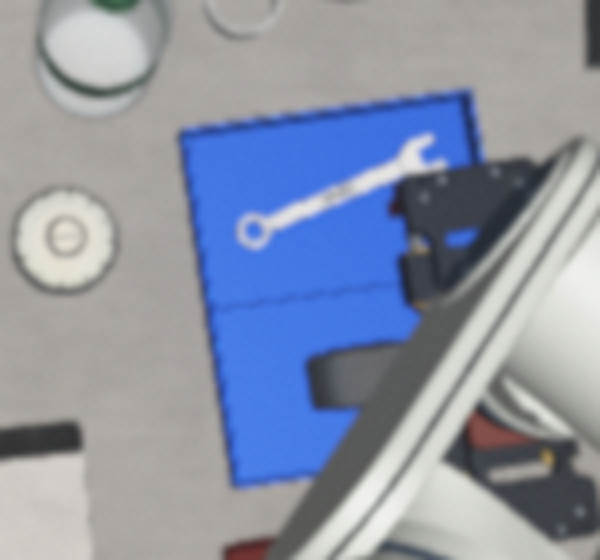

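The tape stands upright in the near compartment, at about (370,375) in the crop. The timer is undisturbed. Next I turn the crank by its grip until crank = roller.

```bash
cat > s2.py <<'E'
from h import *
from fit import sh2w,pol
f=np.load("fit.npy"); q=f[:3]; c0,r=f[3],f[4]
hp=lambda c,dz=0: sh2w(q,pol(-.192,-.110,c))+[0,0,dz-.019]
os_=[down(q[2]+np.pi/2),down(q[2]-np.pi/2)]
command_gripper(1.0)
move_pose([.42,-.12,.33],down(.172))
J=[inverse_kinematics(hp(c0,.12),o) for o in os_]; print(J)
o=os_[int(np.argmin([9 if j is None else abs(j[5]) for j in J]))]
move_pose(hp(c0,.12),o)
print("touch",movel(hp(c0),v=.15,until_force=12),get_tcp_pos())
command_gripper(0.0); print("w",get_grip_width()*88,get_ft_force())
N=int(np.ceil((c0-r)/.2)); F=[]
for c in np.linspace(c0,r,N+1)[1:]:
    movel(hp(c),v=.12); F.append(get_ft_force())
print(np.array(F)); print(get_tcp_pos(),hp(r),get_time())
command_gripper(1.0)
movel(hp(r,.30),v=.3)
p=hp(r,.30); move_pose([.36,-.2,.34],o)
crop("side",195,235,8,90,75,"s3"); crop("top",150,160,8,90,75,"t3"); print(get_time())
E
python3 s2.py
```

```text
[array([ 0.4086,  0.2836,  1.7056, -0.    ,  1.1523, -0.9749]), array([ 0.4086,  0.2836,  1.7056, -0.    ,  1.1523,  2.1667])]
touch False [0.5182 0.2371 0.1563]
w 27.05194136502495 [-0.3872  2.9459  0.6104]
[[ 0.3104  4.1262 -2.2157]
 [-0.0966  3.0835 -2.4541]
 [ 0.2423  2.4203 -3.5967]
 [ 0.717  -0.2916 -2.0262]
 [-0.6774 -2.2304 -0.676 ]
 [-0.9674 -4.8247  1.9577]
 [-1.426  -4.5028  4.8758]
 [-3.2965 -4.0291  7.2315]
 [-3.7209 -2.2295  9.4907]
 [-4.5101 -0.2528 10.093 ]
 [-4.337   0.2708  9.2389]
 [-4.4214  2.9846  8.7804]]
[0.4902 0.0939 0.0244] [0.4904 0.0937 0.0235] 20.7917
24.3083
```

View pics/s3.png

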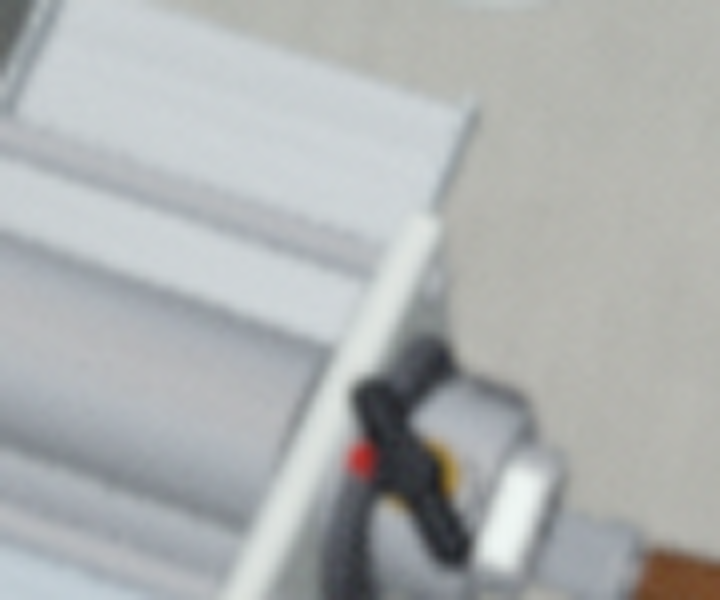

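View pics/t3.png

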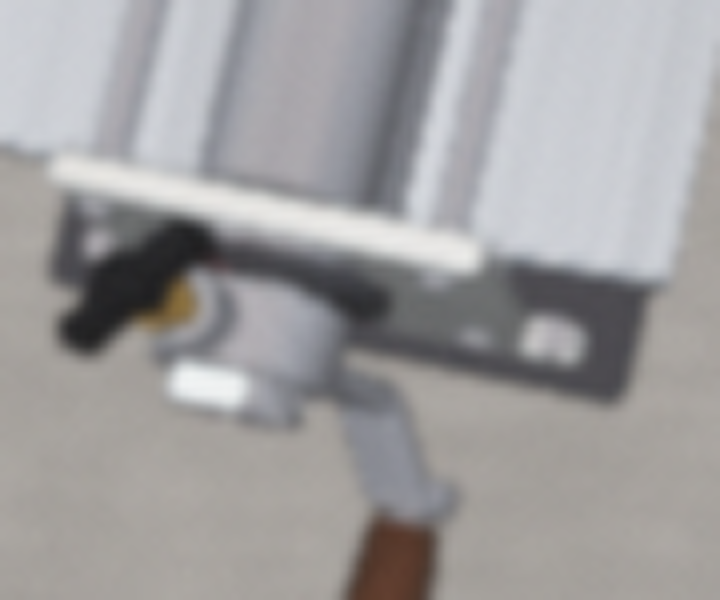

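Side crop: wing ends (375,395) and (450,550), mark (362,460), flat shown white beside it on the same side. Top crop: wing ends (195,245) and (82,335). The screw sits in line with the mark; now to quantify that.

Run:
```python
from h import *
from fit import sh2w,pol
f=np.load("fit.npy"); q=f[:3]; r=f[4]
S=lambda u,v:np.array((195+u/8,235+v/8)); T=lambda u,v:np.array((150+u/8,160+v/8))
def tri(t,s):
    g=least_squares(lambda X:np.r_[proj("top",X)[0]-t,proj("side",X)[0]-s],[.57,.12,.2]); return g.x,np.sqrt(2*g.cost)
A,ea=tri(T(195,245),S(375,395)); B,eb=tri(T(82,335),S(450,550))
print(A,ea,B,eb,np.linalg.norm(A-B),(A+B)/2)
for c in (r-.1,r,r+.1): print(c,sh2w(q,pol(-.103,.062,c)),proj("side",sh2w(q,pol(-.103,.062,c))),proj("top",sh2w(q,pol(-.103,.062,c))))
print("obs",S(412,472),T(138,290))
# fit crank and bar angle phi (from crank y, ccw about outward z), half length k, dx,dy world offset
ex=np.array([np.cos(q[2]),np.sin(q[2]),0]); ey=np.array([-ex[1],ex[0],0]); ez=np.array([0,0,1.])
def ends(p):
    c,ph,k,dx=p; m=sh2w(q,pol(-.103+dx,.062,c)); yc=ey*np.cos(c)+ez*np.sin(c)
    b=np.cos(ph)*yc-np.sin(ph)*ex; return m+k*b,m-k*b
def res(p):
    a,b=ends(p)
    return np.r_[proj("top",b)[0]-T(195,245),proj("side",b)[0]-S(375,395),proj("top",a)[0]-T(82,335),proj("side",a)[0]-S(450,550)]
for ph in(.2,-.8,.8):
    g=least_squares(res,[r,ph,.022,0]); print(g.x,g.cost,g.fun)
print("mark",proj("side",sh2w(q,pol(-.0845,.032,r)))[0],S(362,460))
```

```text
[0.6013 0.1219 0.2087] 1.1014246920382504 [0.5769 0.1536 0.1985] 0.928724703126318 0.04129048182137241 [0.5891 0.1377 0.2036]
-0.47177352243828063 [0.5905 0.1441 0.2002] [[245.8043 297.843 ]] [[164.791  195.0562]]
-0.37177352243828066 [0.5895 0.1385 0.2028] [[246.8985 294.7235]] [[167.0684 195.3793]]
-0.2717735224382807 [0.5884 0.1327 0.2047] [[248.0511 291.648 ]] [[169.5063 195.7728]]
obs [246.5 294. ] [167.25 196.25]
[-0.3557  0.8102  0.0207 -0.0002] 1.052605728807388 [ 0.1669 -0.8147  0.6784  0.2902  0.1102 -0.6963  0.5727  0.2102]
[-0.3557  0.8102  0.0207 -0.0002] 1.0526057288073931 [ 0.1669 -0.8147  0.6784  0.2902  0.1102 -0.6963  0.5727  0.2102]
[-0.3557  0.8102  0.0207 -0.0002] 1.0526057288074286 [ 0.1669 -0.8147  0.6784  0.2902  0.1102 -0.6963  0.5727  0.2102]
mark [241.1009 293.3629] [240.25 292.5 ]
```

Measured crank is -0.36 and roller -0.37, aligned well inside 0.1 rad. The bar lies at φ=0.81. Next: grip the wing along the screw axis and screw it in, following the lead and watching torque.

```bash
cat > s3.py <<'E'
from h import *
from fit import sh2w,pol
f=np.load("fit.npy"); q=f[:3]; c=-.362; ph=.81
ex=np.array([np.cos(q[2]),np.sin(q[2]),0]); ey=np.array([-ex[1],ex[0],0]); ez=np.array([0,0,1.])
yc=ey*np.cos(c)+ez*np.sin(c); zc=ez*np.cos(c)-ey*np.sin(c)
ori=lambda th:quat(np.cos(th)*yc-np.sin(th)*ex,-zc)
pos=lambda rad:sh2w(q,pol(-.103,rad-.019,c))
best=None
for s in(1,-1):
    th=ph+s*np.pi/2
    j0=inverse_kinematics(pos(.066),ori(th)); j1=inverse_kinematics(pos(.061),ori(th-3.15)) 
    print(s,j0,j1)
    if j0 is not None and j1 is not None and abs(j1[5]-j0[5])>2.9 and max(abs(j0[5]),abs(j1[5]))<2.5: best=th
assert best is not None
th=best
command_gripper(.4)
move_pose(pos(.14),ori(th))
print("touch",movel(pos(.066),v=.12,until_force=8),get_time())
command_gripper(0.0); print("w",get_grip_width()*88,get_ft_force(),get_ft_torque())
t0=-zc@np.array(get_ft_torque())
turn=0; steps=[.3,.3,.5,.5,.5,.4]+[.08]*8
for d in steps:
    turn+=d; move_pose(pos(.066-.00175*turn),ori(th-turn))
    tq=-zc@np.array(get_ft_torque())-t0
    print(round(turn,2),"tq %.3f"%tq,get_ft_force(),get_joint_pos()[5],round(get_time(),2))
    if abs(tq)>(.4 if turn<2.4 else .8): print("stop"); break
E
python3 s3.py
```

```text
1 None [ 0.3557  0.5303  1.6035 -0.3289  1.2193 -0.1116]
-1 [ 0.358   0.526   1.5984 -0.3272  1.2288 -0.1212] NoneTraceback (most recent call last):
  File "s3.py", line 14, in <module>
    assert best is not None
           ^^^^^^^^^^^^^^^^
AssertionError
```

```bash
python3 - <<'E'
s=open("s3.py").read()
i=s.index("best=None"); 
s=s[:i]+'''th=ph-np.pi/2
for d in(1.,2.3): print(inverse_kinematics(pos(.064),ori(th-d)))
def grip():
    command_gripper(0.0); print("w",get_grip_width()*88,get_ft_force(),get_ft_torque())
    return -zc@np.array(get_ft_torque())
def screw(turn,th,steps,t0):
    for d in steps:
        turn+=d; move_pose(pos(.066-.00175*turn),ori(th-turn))
        tq=-zc@np.array(get_ft_torque())-t0
        print(round(turn,2),"tq %.3f"%tq,get_ft_force(),round(get_joint_pos()[5],2),round(get_time(),2))
        if abs(tq)>(.4 if turn<2.4 else .8): print("stop"); break
    return turn
if __name__=="__main__":
    command_gripper(.4)
    move_pose(pos(.14),ori(th))
    print("touch",movel(pos(.066),v=.12,until_force=8),get_time())
    t0=grip()
    turn=screw(0,th,[.3,.3,.6,.6],t0)
    if turn>1.7:
        command_gripper(.4); 
        movel(pos(.105),v=.15)
        th+=np.pi; move_pose(pos(.105),ori(th-turn))
        movel(pos(.066-.00175*turn),v=.12)
        t0=grip()
        turn=screw(turn,th,[.4,.3]+[.1]*5,t0)
'''
open("s3.py","w").write(s)
E
python3 s3.py
```

```text
[ 0.3571  0.5277  1.6004 -0.3279  1.225   0.8793]
[ 0.3571  0.5277  1.6004 -0.3279  1.225   2.1793]
touch False 27.6417
w 11.003414280615967 [1.2005 1.0056 0.3202] [ 0.2771 -0.3304  0.0697]
0.3 tq 0.153 [ 1.8095 -0.8015  3.0287] 0.18 28.54
0.6 tq -0.015 [ 1.0585 -0.707   4.1452] 0.47 28.93
1.2 tq 0.081 [0.3296 0.1586 5.374 ] 1.07 29.56
1.8 tq 0.090 [-0.3542  1.8803  5.4037] 1.67 30.18
w 10.728786613557988 [-1.3552  3.3004  2.4942] [ 0.3885 -0.0507  0.0351]
2.2 tq 0.111 [-3.0853  3.2436  4.1993] -1.07 35.32
2.5 tq 0.245 [0.418  1.1348 3.0421] -0.77 35.71
2.6 tq 0.184 [-1.0282  3.4601  4.3917] -0.67 35.96
2.7 tq 0.183 [2.0825 1.5883 4.4375] -0.57 36.21
2.8 tq 0.165 [0.8838 3.7343 5.5951] -0.47 36.46
2.9 tq 0.159 [1.9664 1.6204 5.5725] -0.37 36.71
3.0 tq 0.153 [1.0831 3.6853 6.9061] -0.27 36.96
```

Run:
```python
from s3 import *
screw(3.0,ph+np.pi/2,[.08]*5,-zc@np.array(get_ft_torque())-.15)
print(get_grip_width()*88)
```

```text
[ 0.3571  0.5277  1.6004 -0.3279  1.225   0.8793]
[ 0.3571  0.5277  1.6004 -0.3279  1.225   2.1793]
3.08 tq 0.200 [2.0848 1.7959 7.1793] -0.19 37.21
3.16 tq 0.182 [0.2453 4.4149 7.3963] -0.11 37.46
3.24 tq -0.012 [-0.1295  4.9503  8.1968] -0.03 37.71
3.32 tq 0.104 [0.9135 3.251  9.2008] 0.05 37.96
3.4 tq 0.143 [0.8859 4.2231 9.7859] 0.13 38.21
11.057114611269077
```

Run:
```python
from s3 import *
command_gripper(.4); movel(pos(.14),v=.2); command_gripper(1.0)
move_pose([.40,-.05,.34],down(q[2]+np.pi/2)); print(get_time(),get_joint_pos()[5])
S=read_camera("side");T=read_camera("top")
a=cv2.resize(S[235:310,195:285,::-1],(400,333),interpolation=cv2.INTER_CUBIC);b=cv2.resize(T[160:235,150:240,::-1],(400,333),interpolation=cv2.INTER_CUBIC)
cv2.imwrite("pics/st4.png",np.hstack([a,b]))
```

```text
[ 0.3571  0.5277  1.6004 -0.3279  1.225   0.8793]
[ 0.3571  0.5277  1.6004 -0.3279  1.225   2.1793]
41.75 -1.5364685730534997
```

View pics/st4.png

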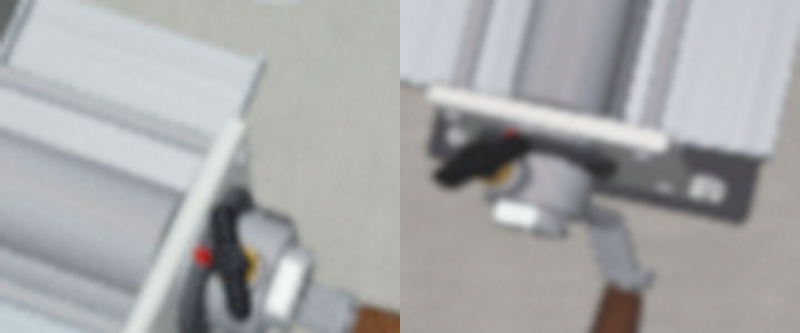

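The wing has advanced about half a turn plus 0.25 rad (net ≈3.4), and the mark (203,257) still lies beside the screw. Next is the swing test.

```bash
cat > s4.py <<'E'
from h import *
from fit import sh2w,pol
f=np.load("fit.npy"); q=f[:3]; c0=-.365; c1=1.05
hp=lambda c,dz=0: sh2w(q,pol(-.192,-.110,c))+[0,0,dz-.019]
o=down(q[2]+np.pi/2)
move_pose(hp(c0,.28),o)
movel(hp(c0,.06),v=.3)
print("touch",movel(hp(c0),v=.15,until_force=12),get_tcp_pos())
command_gripper(0.0); print("w",get_grip_width()*88)
F=[]
for c in np.linspace(c0,c1,8)[1:]:
    movel(hp(c),v=.12); F.append(get_ft_force())
print(np.array(F),get_time())
command_gripper(1.0)
movel(hp(c1,.2),v=.25); move_pose([.40,-.05,.34],o); print(get_time())
S=read_camera("side");T=read_camera("top")
a=cv2.resize(S[235:310,195:285,::-1],(400,333),interpolation=cv2.INTER_CUBIC);b=cv2.resize(T[160:235,150:240,::-1],(400,333),interpolation=cv2.INTER_CUBIC)
cv2.imwrite("pics/st5.png",np.hstack([a,b]))
E
python3 s4.py
```

```text
touch False [0.4913 0.0945 0.0242]
w 27.479578784928215
[[ 0.8923  2.4887 -0.9057]
 [ 0.6537  2.5193 -2.6928]
 [ 1.2055  3.7837 -3.7495]
 [ 1.7011  3.5467 -3.4648]
 [ 0.6167  4.9002 -2.7628]
 [ 1.7211  6.1842 -2.0577]
 [ 0.9635  6.0438 -1.0429]] 47.3083
50.475
```

View pics/st5.png

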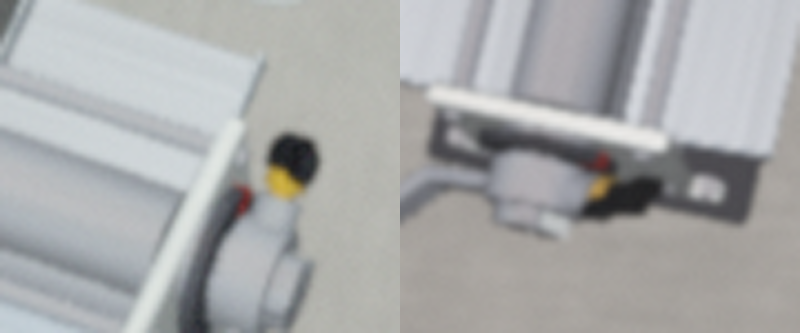

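Mark now at side (243,200) and top (602,160); the roller turned along with the crank. A quick numeric check, then I hand in.

Run:
```python
from h import *
from fit import sh2w,pol
q=np.load("fit.npy")[:3]; k=90/400
s=np.array([195+243*k,235+200*k]);t=np.array([150+202*k,160+160*k])
for r in(.7,.85,1.0,1.15,1.3):
    P=sh2w(q,pol(-.0865,.032,r)); print(r,proj("side",P)[0]-s,proj("top",P)[0]-t)
```

```text
0.7 [-1.1313  1.2845] [-5.2324 -0.9922]
0.85 [-0.3917  0.6489] [-3.5404 -0.4106]
1.0 [0.2489 0.3514] [-2.0589  0.1561]
1.15 [0.7773 0.3942] [-0.8207  0.6947]
1.3 [1.1832 0.772 ] [0.1482 1.193 ]
```

```bash
python3 -c "
from station import *
print(get_time(),job_done())"
```

```text
the job is handed in; nothing more can be done
50.575 None
```

I handed the job in at 50.6 s: the tape measure stands in the near compartment, the thumbscrew went in about 3.4 rad facing the flat (though I saw no clear torque rise as it seated), and the crank then turned the roller about 1.4 rad, with the arm clear of everything; I have not seen the verdict.

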